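# Push the blank carriage round the L slot to the marking stylus

## Robot

A 7-joint arm with a two-finger parallel gripper is mounted at the origin on a cart in front of the work surface, level with it; the furniture and walls round the work are solid. World frame = base frame: x ahead of the robot, y to its left, z up, the work surface at z = 0. Lengths are in m, angles in rad, forces in N, time in s.
With the tool pointing down it reaches from about 0.425 to 0.875 m from the base axis. Payload 4.7 kg.
Tool frame: the origin (TCP) lies at the very end of the fingers, on their centre line; the grasp point (between the pads) lies 19 mm behind it; z points along the fingers, y is the line along which they close (so a half turn about z gives the same grasp; the last joint's range is limited). The gripper opens to 87 mm and grips with 3 to 60 N. Pads are 19 mm wide; open, the fingers measure 117 mm over their backs; the gripper's body (75 mm by 190 mm) begins 51 mm behind the grasp point.
Start: joints at [1.357, 0.321, -0.07, 1.45, 0.023, 1.371, -0.057], TCP at [0.147, -0.633, 0.223] pointing down, gripper open.
Joint ranges: [-2.86, 2.86], [-0.3, 2.09], [-1.38, 1.24], [0.06, 2.45], [-1.56, 4.7], [0.09, 2.05], [-2.69, 2.69]. Speed limits (rad/s): [2.57, 2.57, 3.14, 3.14, 3.14, 3.14, 3.14].

## Interface

Orientations are given as a rotation vector (axis times angle).
In Python, from bench import ctrl gives the robot as it stands.
- The arm moves only by the shell command python3 -m jog 'ROWS' [FORCE]. ROWS is JSON, a list that holds one entry, the list of rows, each a list of 7 numbers: the shift along the tool's x, y, z in mm, then the turn, a rotation vector about the tool's x, y, z in degrees, then the finger opening in mm, from 0 to 87. A call has 1 to 10 rows; each row is the pose to reach, as a shift and turn from the pose commanded when the call began, along the tool's axes at that moment; what a row does not reach only later rows make up. A row lasts 1/10 s, in which the tool goes at most 50 mm and 8.59 degrees, less where a joint would pass 70% of its speed; a pose out of reach is approached as far as the arm can. A call with a gripper value outside its range is refused whole. The fingers move at their own pace and stop on an object; FORCE is the grip in N (left out, the last holds). Time passes only in rows, so rows that repeat a pose let the fingers close. It gives the time, the measured TCP pose, the force, the opening and the grip force at its end, in the units of the state.
- ctrl.get_state(): the state, without advancing time (a new reading comes with each control period).
- ctrl.get_image(name): name is "side" or "top" or "wrist"; returns a dict with "image" (420x560x3 uint8, red, green, blue), "depth" (420x560 float32, m along the optical axis (not along the pixel's ray), 0 where there is no reading), "fov_y" (degrees; the focal length in pixels is half the picture's height over the tangent of half this angle, whatever the lens; pixels are square), "cx", "cy" (the principal point, pixels), "rvec" (rotation vector, rad) and "tvec" (3), from world to camera coordinates, as OpenCV has them. Camera axes: x right, y down, z forward; pixel columns grow to the right and rows downward; lengths in m; the calibration is good to about 2 mm. The wrist camera is an equidistant fisheye: a pixel r from the principal point sees the ray r / f radians off the axis. A picture is of the moment at which its call begins.
- ctrl.close_job(): hands the job in; it is judged then, once.
The state is a dict: "time": time; "joint_positions": joint angles; "qd": joint speeds; "joint_torque": joint torques, N m; "position": TCP position; "tool_rot": TCP orientation; "ft_force": force on the tool from outside, world axes, zero at the start; "torque": the same for the moment, N m; "grip_width": opening from 0.0 (shut) to 1.0 (fully open); "grip_force": force on a finger pad.
Only numpy, scipy, OpenCV 4.12 (cv2) and the standard library are available. Lean on these libraries where they do the work, as an engineer would, in place of code of your own. Each camera call takes 0.05 s, during which the arm holds its last target. There are 200 camera calls.

## Task

On the marking jig a round carriage holds a medallion blank, and a pin under the carriage runs in the jig's L-shaped slot. Push the carriage with the fingertips along the slot to the corner and then along the other leg fully to its end at the marking stylus, so that it can be marked. Only push the carriage by its side: do not lift it or touch the blank, which must stay in its recess, leave the dish, cutters and pot where they are, and finish with the robot clear.

Things in the scene. Friction and masses are not known exactly. Their poses are not given: they have to be found in the camera images.
- jig: Fixed marking jig: aluminium plate on a dark sole, 248 x 195 mm, top 16 mm above the worktop. Origin on the worktop; in its own axes (z up) the plate spans x -100..+148, y -100..+95 mm. Its L-shaped slot, 17 mm wide, has one leg along its y axis (x = -45 mm, y from +50 to -45) and one along its x axis (y = -45 mm, x from -45 to +45), as run by the pin's centre
- corner (a point): Corner of the slot: where the carriage's origin lies when its pin is in the corner; on the plate's top, at (-45, -45, 16) mm in the jig's axes. The slot walls stop the pin here; it has 1.5 mm play to either side, and the inner corner is rounded at 5 mm
- work_end (a point): Work end of the slot, where its wall stops the pin: the carriage's origin lies here when fully home; on the plate's top, at (45, -45, 16) mm in the jig's axes. Keep the arm clear of the tall fixed polishing machine to the right behind the jig, which fills about x > 0.60 m, y from -0.25 to +0.25 m in the robot's frame
- stylus (a point): Tip of the marking stylus, 40 mm above the worktop, at (79, -45, 40) mm in the jig's axes; the carriage passes under it. Its arm (centre 48 mm high, 9 mm thick) comes from the fixed grey marking head, which stands at x 110..146, y -67..-23 mm in the jig's axes, up to 62 mm above the worktop
- carriage: Loose round dark steel carriage, 96 mm diameter, 20 mm high, 0.25 to 0.5 kg, on the plate, with a recess 7 mm deep, 59 mm wide in its top. Origin at the centre of its underside, on the plate's top. A 14 mm pin reaches 10 mm down from there into the slot. Starts on the slot's y leg, 55 to 85 mm from the corner; held by friction only (2 to 5 N), free to turn about its pin
- blank: Loose gilt medallion blank, disc of 57 mm diameter, 5 mm thick, lying in the carriage's recess; origin at the centre of its underside, 13 mm above the carriage's origin
- dish: Bystander: small round steel dish, 61 mm wide, 12 mm high, standing on the jig's plate in the inner angle of the L; origin at the centre of its underside
- cutters: Bystander: end cutters, 107 x 44 x 11 mm, lying on the worktop between the jig and the pot; origin at the centre of the underside
- pot: Bystander: round pot, 63 mm wide, 34 mm high, on the worktop right of the jig and the cutters; origin at the centre of the underside
Not all that is in view belongs to the job. Leave any red look-alike of the carriage alone.

How it is judged:
On the way:
1. the carriage reaches the corner of the slot (within 12 mm) (horizontal distance between carriage and corner below 0.012 m), for 0.05 s.
At the end, for the whole second after the job is handed in: The carriage lies at rest and flat on the plate within 5 mm of the work end of the slot, the blank lies flat in its recess (within 5 mm of its centre), and dish, cutters and pot are within 10 mm of where they stood (horizontal distance between carriage and work_end below 0.005 m and z of carriage in the frame of jig below 0.018 m and angle between carriage's own z axis and vertical below 0.05 rad and linear speed of carriage below 0.01 m/s and horizontal distance between blank and carriage below 0.005 m and z of blank in the frame of carriage below 0.016 m and distance of each of dish, cutters, pot from where it was at the start of the episode below 0.01 m); the robot touches nothing.
It fails at once if the carriage is lifted (more than 5 mm off the plate) (z of carriage in the frame of jig above 0.021 m).
It fails at once if the blank leaves its recess (rises more than 5 mm) (z of blank in the frame of carriage above 0.018 m).
It fails at once if the robot touches the blank (more than 0.5 N) (contact force between any of the arm, the fingers and blank above 0.5 N).
It fails at once if the dish, the cutters or the pot is disturbed (moved more than 10 mm) (distance of any of dish, cutters, pot from where it was at the start of the episode above 0.01 m).
It also fails if it takes over 64 s, if anything falls off the work surface, if the arm or the gripper's body presses on something with over 40 N, if the wrist force passes 120 N, or if a joint passes its speed limit or range.

## Working session

There is one attempt and no reset: what is moved stays moved. The work goes in short steps, Python scripts to look and compute and a shell command to move; the robot and the scene stay as the last step left them, time stands still between calls to the robot, and variables do not carry over. Pictures are saved under pics/ and viewed, at most 10 in all, crops included, and the job is handed in when it is done.

```bash
mkdir -p pics; cat > h.py <<'E'
import numpy as np, cv2
from bench import ctrl
from scipy.spatial.transform import Rotation as R
def shot(n,f=None):
    d=ctrl.get_image(n)
    if f: cv2.imwrite('pics/'+f,d['image'][:,:,::-1])
    return d
def ray(d,uv,z):
    uv=np.atleast_2d(uv).astype(float); h=d['image'].shape[0]
    f=h/2/np.tan(np.radians(d['fov_y'])/2)
    c=np.c_[(uv[:,0]-d['cx'])/f,(uv[:,1]-d['cy'])/f,np.ones(len(uv))]
    M=R.from_rotvec(np.ravel(d['rvec'])).as_matrix(); o=-M.T@np.ravel(d['tvec']); w=c@M
    return o+w*((z-o[2])/w[:,2])[:,None]
E
python3 - <<'E'
from h import *
import pickle
D={n:shot(n,n+'0.png') for n in('top','side')}
pickle.dump(D,open('d0.pkl','wb'))
s=ctrl.get_state();print(s['time'],s['position'],s['tool_rot'],s['ft_force'])
for n in D: d=D[n];M=R.from_rotvec(np.ravel(d['rvec'])).as_matrix();print(n,d['fov_y'],-M.T@np.ravel(d['tvec']))
E
```

```text
0.1 [ 0.14662825 -0.63272212  0.22155092] [-3.11951019e+00 -3.56921083e-01  4.80183067e-04] [-0.13012354  0.11434131  0.04807046]
top 51.119917992664405 [0.3381659  0.18379809 1.03661232]
side 43.366420336610794 [0.39854613 1.38584573 0.55264689]
```

View pics/top0.png

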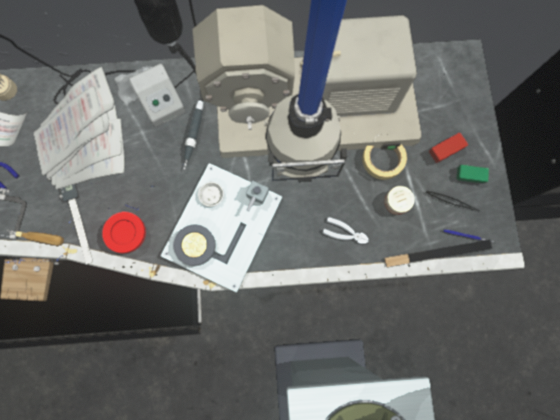

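View pics/side0.png

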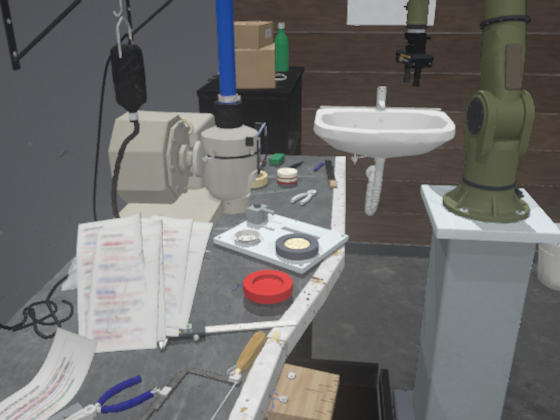

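The top view shows the jig with corners at about (211,164), (282,195), (238,291) and (162,262). The dark carriage with the gilt blank is at (194,245), the slot corner near (220,260) and the work end near (243,225). The dish is at (210,195), the stylus head at (257,195), the cutters at (347,232) and the pot at (400,200).

Candidates for the carriage: the dark disc with gilt centre at top (194,245), the red look-alike at (124,232), and the steel dish at (210,195). I choose the dark one at (194,245).

```bash
python3 - <<'E'
from h import *
import pickle
d=pickle.load(open('d0.pkl','rb'))['top']; im=d['image']
hsv=cv2.cvtColor(im,cv2.COLOR_RGB2HSV)
m=((hsv[:,:,2]>165)&(hsv[:,:,1]<60)).astype(np.uint8)
m[:, :155]=0;m[:,290:]=0;m[:155]=0;m[296:]=0
roi=im[150:305,140:300]
cv2.imwrite('pics/crop1.png',cv2.resize(np.hstack([roi,cv2.merge([m[150:305,140:300]*255]*3)])[:,:,::-1],None,fx=2.5,fy=2.5,interpolation=cv2.INTER_CUBIC))
g=((hsv[:,:,0]>15)&(hsv[:,:,0]<35)&(hsv[:,:,1]>70)&(hsv[:,:,2]>120)).astype(np.uint8); 
g[:225]=0;g[270:]=0;g[:,:165]=0;g[:,225:]=0
mm=cv2.moments(g,True);c=(mm['m10']/mm['m00'],mm['m01']/mm['m00']);print('blank',c,mm['m00'],ray(d,c,.034))
k=((hsv[:,:,2]<85)).astype(np.uint8)|g; k=k[215:275,165:225]
cs=max(cv2.findContours(cv2.morphologyEx(k,cv2.MORPH_OPEN,np.ones((9,9))),0,1)[0],key=cv2.contourArea)
e=cv2.minEnclosingCircle(cs);print('carr',e[0][0]+165,e[0][1]+215,e[1],ray(d,(e[0][0]+165,e[0][1]+215),.036))
for p in[(211,164),(282,195),(238,291),(162,262)]:print(ray(d,p,.016))
E
```

```text
blank (192.33333333333334, 249.44444444444446) 9.0 [[0.47144973 0.35275473 0.034     ]]Traceback (most recent call last):
  File "<stdin>", line 13, in <module>
ValueError: max() iterable argument is empty
```

View pics/crop1.png

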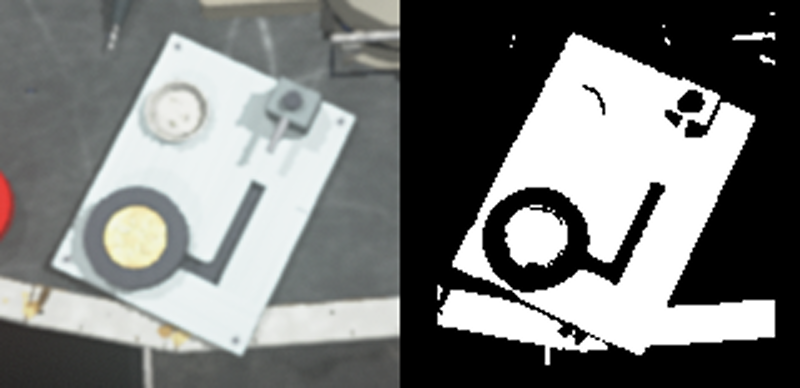

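The crop shows the dark carriage with the gilt blank at full-picture pixel (194,245). The slot goes right to a corner at (226,260) and up to the end at (243,224). The stylus points down-left from the head at (257,192).

```bash
cat > jig.py <<'E'
from h import *
def carr(d,box=(165,225,215,275)):
    x0,x1,y0,y1=box; hsv=cv2.cvtColor(d['image'],cv2.COLOR_RGB2HSV)[y0:y1,x0:x1]
    g=((hsv[:,:,0]>15)&(hsv[:,:,0]<35)&(hsv[:,:,1]>40)&(hsv[:,:,2]>180)).astype(np.uint8)
    n,l,st,ce=cv2.connectedComponentsWithStats(cv2.morphologyEx(g,2,np.ones((3,3))))
    i=1+np.argmax(st[1:,4]); c=ce[i]+[x0,y0]
    return c,st[i,4],ray(d,c,.034)[0]
E
python3 - <<'E'
from jig import *
import pickle
d=pickle.load(open('d0.pkl','rb'))['top']
print(carr(d))
px=np.array([(208.8,163.2),(282,196.8),(236.4,292),(161.2,256.8)])
# refine: subpixel edge by gradient along normals, line fit, intersect
gray=cv2.GaussianBlur(cv2.cvtColor(d['image'],cv2.COLOR_RGB2GRAY),(3,3),0).astype(np.float32)
L=[]
for i in range(4):
    a,b=px[i],px[(i+1)%4]; t=(b-a)/np.linalg.norm(b-a); n=np.array([t[1],-t[0]]);P=[]
    lo,hi=[(.15,.6),(.1,.75),(.1,.35),(.45,.9)][i]
    for s in np.linspace(lo,hi,60):
        o=np.arange(-4,4.01,.25); q=(a+s*(b-a))+o[:,None]*n
        v=cv2.remap(gray,q[:,0].astype(np.float32)[None],q[:,1].astype(np.float32)[None],1)[0]
        P.append(q[np.argmax(abs(np.gradient(v)))])
    vx,vy,x,y=cv2.fitLine(np.float32(P),cv2.DIST_HUBER,0,.01,.01).ravel()
    L.append(np.cross([x,y,1],[x+vx,y+vy,1]))
C=[]
for i in range(4):
    q=np.cross(L[i-1],L[i]);C.append(q[:2]/q[2])
C=np.array(C);W=ray(d,C,.016)[:,:2];print(C.round(1));print(W.round(4))
print([np.linalg.norm(W[i]-W[(i+1)%4]).round(4) for i in range(4)],'want .195 .248')
J=np.array([(148,95),(148,-100),(-100,-100),(-100,95)])/1e3
A,_=J-J.mean(0),0
H=(J-J.mean(0)).T@(W-W.mean(0));U,_,Vt=np.linalg.svd(H);Rm=Vt.T@U.T
o=W.mean(0)-Rm@J.mean(0);print('jig',o,np.degrees(np.arctan2(Rm[1,0],Rm[0,0])),'res',(W-(J@Rm.T+o)).round(4).tolist())
np.savez('jig.npz',R=Rm,o=o)
# slot corner pixels check (outer walls at x=-53.5,y=-53.5 ; end x 53.5?)
for p in[(226.8,263.5),(241,222.5),(246,224.5)]:print('slotpx',((ray(d,p,.016)[0,:2]-o)@Rm*1e3).round(1))
for n,p in dict(corner=(-45,-45),end=(45,-45),sty=(79,-45)).items():print(n,(Rm@np.array(p)/1e3+o).round(4))
print('carriage in jig',((carr(d)[2][:2]-o)@Rm*1e3).round(1),'dish',((ray(d,(210,194.5),.02)[0,:2]-o)@Rm*1e3).round(1))
E
```

```text
(array([196.30487805, 252.5       ]), np.int32(82), array([0.4637907 , 0.34394526, 0.034     ]))
[[208.4 162.6]
 [282.2 195.7]
 [236.2 292.4]
 [160.1 254.6]]
[[0.683  0.3094]
 [0.5875 0.137 ]
 [0.3683 0.2592]
 [0.4672 0.431 ]]
[np.float64(0.1971), np.float64(0.251), np.float64(0.1982), np.float64(0.2476)] want .195 .248
jig [0.50680015 0.29806998] -29.335657824865365 res [[0.0006, 0.001], [0.0007, -0.0014], [-0.0023, -0.0007], [0.001, 0.0011]]
slotpx [-52. -53.]
slotpx [ 48.7 -40.4]
slotpx [ 49.4 -53.2]
corner [0.4455 0.2809]
end [0.524  0.2368]
sty [0.5536 0.2201]
carriage in jig [-60.   18.9] dish [77.6 55.7]
```

```bash
cat > go.py <<'E'
from h import *
J=np.load('jig.npz');Rm,o=J['R'],J['o']
def w(x,y): return Rm@np.array([x,y])/1e3+o
def row(xyz,yaw,p=None,r=None):
    s=ctrl.get_state(); p=s['position'] if p is None else p; T=R.from_rotvec(s['tool_rot'] if r is None else r)
    a=np.radians(yaw); G=R.from_matrix(np.array([[np.cos(a),np.sin(a),0],[np.sin(a),-np.cos(a),0],[0,0,-1]]))
    print('row',(T.inv().apply(np.array(xyz)-p)*1e3).round(1),np.degrees((T.inv()*G).as_rotvec()).round(1)); return np.array(xyz),G.as_rotvec()
def st():
    s=ctrl.get_state();j=(s['position'][:2]-o)@Rm*1e3
    print('t',round(s['time'],2),'pos',s['position'].round(4),'jig',j.round(1),'F',s['ft_force'].round(1),'w',s['grip_width'],'q',np.round(s['joint_positions'],2))
E
python3 - <<'E'
from go import *
import pickle
d=pickle.load(open('d0.pkl','rb'))['top']
for p in [(194,244.8),(194.8,244.8)]:print(((ray(d,p,.036)[0,:2]-o)@Rm*1e3).round(1))
p,r=None,None
for x,y,a in[(.30,-.42,60),(.45,-.1,100),(.44,.15,130),(.46,.32,150.7)]: p,r=row((x,y,.2),a,p,r)
E
```

```text
[-46.6  31.4]
[-45.8  29.7]
row [ 197.5 -172.5   21.8] [ -0.1  -0.  -46.9]
row [352.1 -30.1   0. ] [ -0.  -0. -40.]
row [247.9  33.6  -0. ] [  0.   0. -30.]
row [117.4 124.6  -0. ] [  0.    0.  -20.7]
```

```bash
python3 -m jog '[[[40,-35,4,0,0,-8,0],[80,-70,9,0,0,-16,0],[120,-105,13,0,0,-24,0],[160,-140,18,0,0,-32,0],[197,-172,22,0,0,-40,0],[197,-172,22,0,0,-47,0],[197,-172,22,0,0,-47,0],[197,-172,22,0,0,-47,0]]]' 10
python3 - <<'E'
from go import *
st();row((.45,-.1,.2),100)
E
```

```text
time: 0.9
position: [0.2989, -0.422, 0.2005]
tool_rot: [2.723, 1.567, -0.002]
ft_force: [-1.3, -0.6, -0.3]
grip_width: 0.356
grip_force: 0.0
t 0.9 pos [ 0.2989 -0.422   0.2005] jig [ 171.6 -729.6] F [-1.3 -0.6 -0.3] w 0.3555772150458658 q [ 1.19  0.07 -0.3   1.8   0.02  1.28  0.36]
row [ 3.543e+02 -3.120e+01  2.000e-01] [ -0.    0.  -40.2]
```

```bash
python3 -m jog '[[[45,-4,0,0,0,-5,0],[90,-8,0,0,0,-10,0],[135,-12,0,0,0,-15,0],[180,-16,0,0,0,-20,0],[225,-20,0,0,0,-25,0],[270,-24,0,0,0,-30,0],[315,-28,0,0,0,-35,0],[354,-31,0,0,0,-40,0],[354,-31,0,0,0,-40,0],[354,-31,0,0,0,-40,0]]]'
python3 - <<'E'
from go import *
st();row((.44,.15,.2),130)
E
```

```text
time: 1.9
position: [0.4499, -0.1003, 0.2006]
tool_rot: [2.022, 2.404, -0.0]
ft_force: [-0.3, 0.2, 0.3]
grip_width: 0.002
grip_force: 0.0
t 1.9 pos [ 0.4499 -0.1003  0.2006] jig [ 145.6 -375.2] F [-0.3  0.2  0.3] w 0.0018678665079219828 q [ 0.85 -0.06 -0.66  1.91 -0.04  1.28  0.38]
row [248.3  33.2   0.6] [ -0.    0.  -30.1]
```

```bash
python3 -m jog '[[[45,6,0,0,0,-5,0],[90,12,0,0,0,-10,0],[135,18,0,0,0,-15,0],[180,24,0,0,0,-20,0],[225,30,0,0,0,-25,0],[248,33,0,0,0,-30,0],[248,33,0,0,0,-30,0],[248,33,0,0,0,-30,0]]]'
python3 - <<'E'
from go import *
st();x,y=w(-45,100);row((x,y,.2),150.7)
E
```

```text
time: 2.7
position: [0.4396, 0.1485, 0.2003]
tool_rot: [-1.332, -2.845, 0.002]
ft_force: [-0.4, -0.7, 0.0]
grip_width: 0.01
grip_force: 0.0
t 2.7 pos [0.4396 0.1485 0.2003] jig [  14.7 -163.3] F [-0.4 -0.7  0. ] w 0.00988823009661289 q [ 0.6  -0.05 -0.94  1.89 -0.04  1.28  0.37]
row [149.5 224.8   0. ] [ -0.1   0.  -20.9]
```

```bash
python3 -m jog '[[[25,37,0,0,0,-4,0],[50,74,0,0,0,-8,0],[75,111,0,0,0,-12,0],[100,150,0,0,0,-16,0],[125,187,0,0,0,-20,0],[149,225,0,0,0,-21,0],[149,225,0,0,0,-21,0],[149,225,0,0,0,-21,0]]]'
python3 - <<'E'
from go import *
st();x,y=w(-45,100);row((x,y,.06),150.7);row((x,y,.022),150.7)
d=shot('wrist','wr1.png')
E
```

```text
time: 3.5
position: [0.5163, 0.4081, 0.1984]
tool_rot: [-0.788, -3.039, 0.005]
ft_force: [0.2, -1.4, 0.3]
grip_width: 0.006
grip_force: 0.0
t 3.5 pos [0.5163 0.4081 0.1984] jig [-45.7 100.6] F [ 0.2 -1.4  0.3] w 0.005660755472633573 q [ 0.    0.55 -1.02  1.43  0.46  1.42  0.05]
row [-8.000e-01 -1.000e-01  1.384e+02] [-0.2 -0.   0.2]
row [ -0.8   0.  176.4] [-0.2 -0.   0.2]
```

View pics/wr1.png

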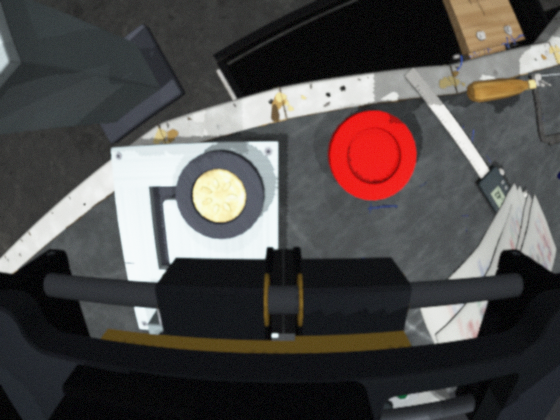

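The wrist view shows the carriage at (218,195) with its blank, the closed fingertips at (285,255), the red look-alike at (372,155) clear to the right, and the slot at (160,225).

```bash
cat >> go.py <<'E'
def fray(d,uv,z):
    h=d['image'].shape[0];f=h/2/np.tan(np.radians(d['fov_y'])/2)
    q=np.array(uv,float)-[d['cx'],d['cy']];r=np.hypot(*q);th=r/f
    c=np.r_[q/r*np.sin(th),np.cos(th)]
    M=R.from_rotvec(np.ravel(d['rvec'])).as_matrix(); oo=-M.T@np.ravel(d['tvec']); v=c@M
    return oo+v*(z-oo[2])/v[2]
E
python3 - <<'E'
from go import *
d=shot('wrist')
for n,p,z in[('blank',(218.5,195),.034),('carr',(220,194.5),.036),('plate -100,95',(279,142),.016),('plate -100,-100',(111,147),.016),('slotcorner outer',(152,187),.016),('red',(372,157),.02)]:
    print(n,((fray(d,p,z)[:2]-o)@Rm*1e3).round(1))
st();x,y=w(-45,102);row((x,y,.022),150.7)
E
```

```text
blank [-45.8  32.3]
carr [-46.8  34.4]
plate -100,95 [-99.   95.4]
plate -100,-100 [-100.6 -100.7]
slotcorner outer [-51.7 -50.2]
red [-85.2 195.2]
t 3.6 pos [0.517  0.4066 0.1997] jig [-44.2  99.6] F [0.5 0.5 0.7] w 0.006271193447331706 q [ 0.01  0.54 -1.02  1.43  0.46  1.42  0.05]
row [  1.    2.9 177.7] [-0.1  0.1  0.1]
```

```bash
python3 -m jog '[[[1,4,40,0,0,0,0],[1,4,80,0,0,0,0],[1,4,115,0,0,0,0],[1,4,140,0,0,0,0],[1,4,160,0,0,0,0],[1,4,172,0,0,0,0],[1,4,177,0,0,0,0],[1,4,177,0,0,0,0],[1,4,177,0,0,0,0]]]'
python3 - <<'E'
from go import *
st();x,y=w(-45,90);row((x,y,.022),150.7)
E
```

```text
time: 4.5
position: [0.5169, 0.4144, 0.0248]
tool_rot: [0.785, 3.041, 0.002]
ft_force: [0.1, -0.0, -0.2]
grip_width: 0.004
grip_force: 0.0
t 4.5 pos [0.5169 0.4144 0.0248] jig [-48.2 106.4] F [ 0.1 -0.  -0.2] w 0.003939846125431244 q [-0.05  0.7  -0.92  1.59  0.6   1.15 -0.05]
row [ -3.  -16.4   2.8] [0.1 0.  0.3]
```

```bash
python3 -m jog '[[[-3,-6,2,0,0,0,0],[-3,-12,2,0,0,0,0],[-3,-18,2,0,0,0,0],[-3,-24,2,0,0,0,0],[-3,-30,2,0,0,0,0],[-3,-36,2,0,0,0,0],[-3,-42,2,0,0,0,0],[-3,-48,2,0,0,0,0],[-3,-54,2,0,0,0,0],[-3,-54,2,0,0,0,0]]]'
python3 - <<'E'
from go import *
st();x,y=w(-45,18);row((x,y,.022),150.7)
d=shot('wrist','wr2.png');shot('top','top2.png')
E
```

```text
time: 5.5
position: [0.4924, 0.364, 0.0215]
tool_rot: [0.786, 3.042, -0.002]
ft_force: [-0.7, 0.3, 0.1]
grip_width: 0.006
grip_force: 0.3
t 5.5 pos [0.4924 0.364  0.0215] jig [-44.8  50.4] F [-0.7  0.3  0.1] w 0.00648562340641106 q [ 0.06  0.62 -0.96  1.73  0.56  1.1  -0.01]
row [  0.4 -32.4  -0.5] [-0.1  0.   0.3]
```

View pics/wr2.png

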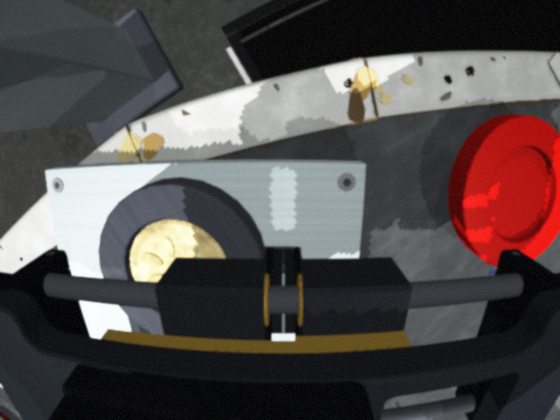

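The wrist view shows the carriage at about (180,260), moved toward the corner with the finger at its right side (265,255), and the blank in its recess.

```bash
python3 -m jog '[[[0,-4,0,0,0,0,0],[0,-8,0,0,0,0,0],[0,-12,0,0,0,0,0],[0,-16,0,0,0,0,0],[0,-20,0,0,0,0,0],[0,-24,0,0,0,0,0],[0,-27,0,0,0,0,0],[0,-30,0,0,0,0,0],[0,-30,0,0,0,0,0]]]'
python3 - <<'E'
from go import *
st();x,y=w(-45,18);row((x,y,.022),150.7)
d=shot('side','s3.png')
d=shot('wrist','wr3.png')
E
```

```text
time: 6.5
position: [0.4781, 0.3382, 0.0215]
tool_rot: [-0.786, -3.042, 0.002]
ft_force: [-0.3, 0.1, -0.1]
grip_width: 0.009
grip_force: 0.0
t 6.5 pos [0.4781 0.3382 0.0215] jig [-44.7  20.9] F [-0.3  0.1 -0.1] w 0.008508292438498334 q [ 0.12  0.57 -0.98  1.8   0.54  1.07  0.01]
row [ 0.3 -2.9 -0.5] [-0.1  0.   0.3]
```

View pics/wr3.png

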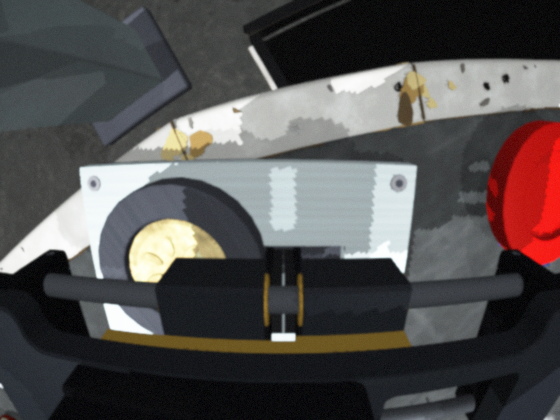

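The wrist view shows the carriage moved on: its rim spans columns 100 to 264 at row 250, topping at (180,180), with the blank still seated and the slot visible behind at (315,250).

```bash
python3 - <<'E'
from go import *
d=shot('wrist')
for p in[(99,250),(264,250),(180,179),(132,250),(178,219)]: print(p,((fray(d,p,.036)[:2]-o)@Rm*1e3).round(1))
E
```

```text
(99, 250) [-57.1 -80.2]
(264, 250) [-60.   12.1]
(180, 179) [-95.5 -27.6]
(132, 250) [-58.1 -58.5]
(178, 219) [-75.6 -30.2]
```

```bash
python3 -m jog '[[[0,-3,0,0,0,0,0],[0,-6,0,0,0,0,0],[0,-8,0,0,0,0,0],[0,-10,0,0,0,0,0],[0,-10,0,0,0,0,0]]]'; python3 -m jog '[[[0,-1,0,0,0,0,0],[0,-2,0,0,0,0,0],[0,-2,0,0,0,0,0]]]'
python3 - <<'E'
from go import *
st()
d=shot('wrist','wr4.png')
E
```

```text
time: 7.15
position: [0.4733, 0.3298, 0.0216]
tool_rot: [0.785, 3.042, -0.001]
ft_force: [-0.3, 1.0, -0.6]
grip_width: 0.005
grip_force: 0.5
time: 7.45
position: [0.4725, 0.3283, 0.0216]
tool_rot: [0.785, 3.042, 0.0]
ft_force: [0.8, 0.5, -0.4]
grip_width: 0.008
grip_force: 0.8
t 7.45 pos [0.4725 0.3283 0.0216] jig [-44.8   9.6] F [ 0.8  0.5 -0.4] w 0.0076007733651155115 q [ 0.15  0.56 -0.99  1.82  0.53  1.06  0.02]
```

```bash
python3 -m jog '[[[0,-1,0,0,0,0,0],[0,-2,0,0,0,0,0],[0,-3,0,0,0,0,0]]]'
python3 - <<'E'
from go import *
st()
d=shot('wrist','wr5.png')
E
```

```text
time: 7.8
position: [0.4721, 0.3279, 0.0222]
tool_rot: [0.784, 3.041, 0.008]
ft_force: [5.2, 6.4, -2.0]
grip_width: 0.007
grip_force: 3.9
t 7.8 pos [0.4721 0.3279 0.0222] jig [-44.8   9. ] F [ 5.2  6.4 -2. ] w 0.0067350449600938386 q [ 0.15  0.55 -0.99  1.83  0.53  1.05  0.02]
```

View pics/wr5.png

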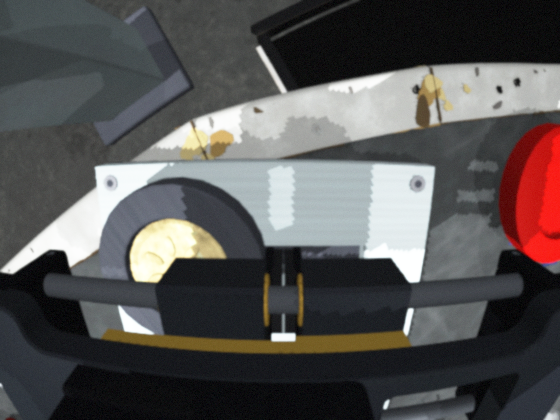

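The wrist view shows the carriage against the corner (rim columns 100–264, plate left edge 96). The force rose to 8 N without further motion, so the pin is at the corner wall. Next I move round to the -x side.

```bash
python3 -m jog '[[[0,8,0,0,0,0,0],[0,16,0,0,0,0,0],[0,20,-20,0,0,0,0],[0,20,-50,0,0,0,0],[0,20,-60,0,0,0,0],[0,20,-60,0,0,0,0]]]'
python3 - <<'E'
from go import *
st();x,y=w(-118,-45);p,r=row((x,y,.08),150.7);print(p);row((x,y,.0215),150.7,p,r)
E
```

```text
time: 8.45
position: [0.4814, 0.3438, 0.0827]
tool_rot: [0.785, 3.04, 0.001]
ft_force: [-0.4, -1.1, -0.4]
grip_width: 0.007
grip_force: 0.0
t 8.45 pos [0.4814 0.3438 0.0827] jig [-44.5  27.4] F [-0.4 -1.1 -0.4] w 0.007226559092428142 q [ 0.15  0.51 -1.03  1.74  0.48  1.17  0.05]
row [ 73.9 -71.9   2.5] [0.1 0.1 0.3]
[0.38188531 0.31665173 0.08      ]
row [ 0.  -0.  58.5] [0. 0. 0.]
```

```bash
python3 -m jog '[[[35,0,0,0,0,0,40],[74,-10,0,0,0,0,40],[74,-45,0,0,0,0,40],[74,-72,0,0,0,0,40],[74,-72,0,0,0,0,40],[74,-72,30,0,0,0,40],[74,-72,55,0,0,0,40],[74,-72,61,0,0,0,40],[74,-72,61,0,0,0,40],[74,-72,61,0,0,0,40]]]'
python3 - <<'E'
from go import *
st();x,y=w(-98,-45);row((x,y,.0215),150.7)
E
```

```text
time: 9.45
position: [0.3814, 0.3169, 0.0211]
tool_rot: [-0.785, -3.042, -0.002]
ft_force: [-0.6, -1.1, 0.3]
grip_width: 0.459
grip_force: 0.0
t 9.45 pos [0.3814 0.3169 0.0211] jig [-118.5  -45. ] F [-0.6 -1.1  0.3] w 0.4588381145020711 q [ 0.21  0.4  -1.09  2.01  0.43  0.98 -0.02]
row [-20.5  -0.1  -0.4] [ 0.1 -0.   0.4]
```

```bash
python3 -m jog '[[[-6,0,0,0,0,0,40],[-12,0,0,0,0,0,40],[-18,0,0,0,0,0,40],[-24,0,0,0,0,0,40],[-30,0,0,0,0,0,40],[-36,0,0,0,0,0,40],[-42,0,0,0,0,0,40],[-48,0,0,0,0,0,40],[-54,0,0,0,0,0,40],[-60,0,0,0,0,0,40]]]'
python3 - <<'E'
from go import *
st();x,y=w(-8,-45);row((x,y,.0215),150.7)
d=shot('top','top6.png')
cv2.imwrite('pics/top6c.png',cv2.resize(d['image'][150:305,140:340,::-1],None,fx=3,fy=3))
E
```

```text
time: 10.45
position: [0.4339, 0.287, 0.0206]
tool_rot: [-0.785, -3.042, -0.0]
ft_force: [-3.8, 1.7, 3.2]
grip_width: 0.458
grip_force: 2.3
t 10.45 pos [0.4339 0.287  0.0206] jig [-58.1 -45.4] F [-3.8  1.7  3.2] w 0.45795328760965504 q [ 0.27  0.45 -1.05  1.95  0.47  1.    0.07]
row [-50.1   0.   -1. ] [ 0.  -0.   0.4]
```

View pics/top6c.png

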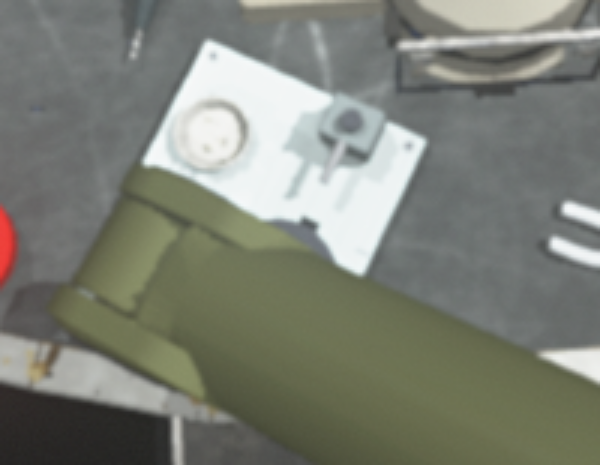

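The view shows the carriage's leading rim at crop (305,235), with the slot end still ahead at (310,222). The carriage is advancing on the x leg, so I keep pushing.

```bash
python3 -m jog '[[[-5,0,-1,0,0,0,40],[-10,0,-1,0,0,0,40],[-15,0,-1,0,0,0,40],[-20,0,-1,0,0,0,40],[-25,0,-1,0,0,0,40],[-30,0,-1,0,0,0,40],[-35,0,-1,0,0,0,40],[-39,0,-1,0,0,0,40],[-42,0,-1,0,0,0,40],[-44,0,-1,0,0,0,40]]]'; python3 -m jog '[[[-2,0,0,0,0,0,40],[-3,0,0,0,0,0,40],[-4,0,0,0,0,0,40]]]'
python3 -c "
from go import *
st()"
```

```text
time: 11.5
position: [0.4723, 0.2655, 0.0215]
tool_rot: [-0.785, -3.042, 0.0]
ft_force: [-1.1, 0.9, -1.2]
grip_width: 0.464
grip_force: 0.8
time: 11.8
position: [0.4755, 0.2638, 0.0215]
tool_rot: [-0.785, -3.042, 0.0]
ft_force: [-1.2, 0.2, -1.6]
grip_width: 0.458
grip_force: 0.8
t 11.8 pos [0.4755 0.2638 0.0215] jig [-10.4 -45.2] F [-1.2  0.2 -1.6] w 0.4582780221793191 q [ 0.3   0.49 -1.01  1.9   0.49  1.02  0.14]
```

```bash
python3 -m jog '[[[-1,0,0,0,0,0,40],[-2,0,0,0,0,0,40],[-3,0,0,0,0,0,40],[-4,0,0,0,0,0,40]]]'
python3 -c "
from go import *
st()"
```

```text
time: 12.2
position: [0.4776, 0.2626, 0.0213]
tool_rot: [-0.784, -3.04, -0.0]
ft_force: [-6.0, 2.0, 0.5]
grip_width: 0.459
grip_force: 3.0
t 12.2 pos [0.4776 0.2626 0.0213] jig [ -8.  -45.2] F [-6.   2.   0.5] w 0.4594565258522782 q [ 0.3   0.5  -1.01  1.89  0.49  1.03  0.14]
```

```bash
python3 -m jog '[[[-1,0,0,0,0,0,40],[-2,0,0,0,0,0,40],[-2,0,0,0,0,0,40]]]'
python3 -c "
from go import *
st()"
```

```text
time: 12.5
position: [0.4778, 0.2626, 0.0213]
tool_rot: [-0.782, -3.038, 0.0]
ft_force: [-8.9, 3.3, 1.5]
grip_width: 0.46
grip_force: 3.9
t 12.5 pos [0.4778 0.2626 0.0213] jig [ -7.9 -45.2] F [-8.9  3.3  1.5] w 0.4597021983563262 q [ 0.3   0.5  -1.01  1.89  0.49  1.03  0.14]
```

Stopped at the end wall, with the force rising and no motion. Now I back off straight, then go up and look.

```bash
python3 -m jog '[[[4,0,0,0,0,0,40],[10,0,0,0,0,0,40],[20,0,0,0,0,0,40],[30,0,0,0,0,0,40],[40,0,-10,0,0,0,40],[50,0,-50,0,0,0,40],[60,0,-90,0,0,0,40],[75,0,-130,0,0,0,40],[75,0,-130,0,0,0,40],[75,0,-130,0,0,0,40]]]'
python3 - <<'E'
from go import *
st()
d=shot('wrist','wr7.png'); shot('side','side7.png')
E
```

```text
time: 13.5
position: [0.4154, 0.2976, 0.1526]
tool_rot: [0.783, 3.039, -0.0]
ft_force: [0.5, -0.7, 0.2]
grip_width: 0.459
grip_force: 0.0
t 13.5 pos [0.4154 0.2976 0.1526] jig [-79.5 -45.2] F [ 0.5 -0.7  0.2] w 0.4587034791912761 q [ 0.43  0.24 -1.21  1.85  0.24  1.21  0.2 ]
```

View pics/side7.png

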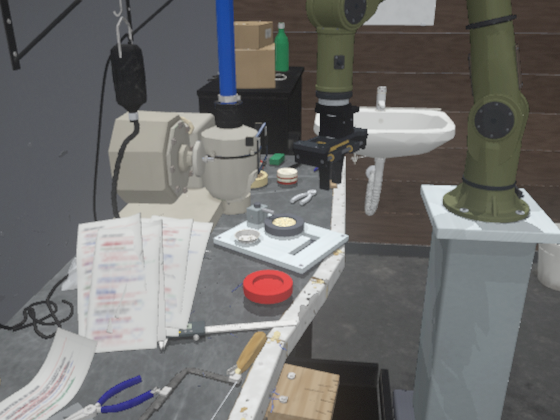

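The side view shows the carriage and blank at (284,226) under the stylus. The dish (247,237), cutters (304,196) and pot (287,178) are unmoved, and the gripper is clear above.

```bash
python3 - <<'E'
from go import *
import pickle
d0=pickle.load(open('d0.pkl','rb'))['side']
def blank(d,x0,x1,y0,y1):
    h=cv2.cvtColor(d['image'],cv2.COLOR_RGB2HSV)[y0:y1,x0:x1]
    g=((h[:,:,0]>12)&(h[:,:,0]<35)&(h[:,:,1]>55)&(h[:,:,2]>140)).astype(np.uint8)
    c=cv2.findContours(cv2.morphologyEx(g,3,np.ones((3,3))),0,1)[0];c=max(c,key=cv2.contourArea)
    x,y,w_,h_=cv2.boundingRect(c);q=(x+(w_-1)/2+x0,y+(h_-1)/2+y0)
    print(q,w_,h_,((ray(d,q,.034)[0,:2]-o)@Rm*1e3).round(1))
blank(d0,278,318,235,258)
d=shot('side');blank(d,264,304,215,238)
a=d0['image'].astype(int);b=d['image'].astype(int)
for n,(x0,x1,y0,y1) in dict(dish=(234,258,228,245),cut=(291,318,189,203),pot=(277,299,168,187)).items():print(n,abs(a-b)[y0:y1,x0:x1].mean().round(1))
E
```

```text
Traceback (most recent call last):
ValueError: max() iterable argument is empty
```

```bash
python3 - <<'E'
from go import *
import pickle
d0=pickle.load(open('d0.pkl','rb'))['side']
def blank(d,x0,x1,y0,y1):
    im=d['image'][y0:y1,x0:x1].astype(int)
    g=((im[:,:,0]-im[:,:,2]>20)&(im[:,:,0]>120)).astype(np.uint8)
    c=cv2.findContours(cv2.morphologyEx(g,3,np.ones((3,3))),0,1)[0];c=max(c,key=cv2.contourArea)
    x,y,w_,h_=cv2.boundingRect(c);q=(x+(w_-1)/2+x0,y+(h_-1)/2+y0)
    print(q,w_,h_,((ray(d,q,.034)[0,:2]-o)@Rm*1e3).round(1))
blank(d0,278,318,235,258)
d=shot('side');blank(d,264,304,215,238)
a=d0['image'].astype(int);b=d['image'].astype(int)
for n,(x0,x1,y0,y1) in dict(dish=(234,258,228,245),cut=(291,318,189,203),pot=(277,299,168,187)).items():print(n,abs(a-b)[y0:y1,x0:x1].mean().round(1))
E
```

```text
(296.5, 243.0) 26 11 [-45.  34.]
(283.5, 221.5) 24 10 [ 45.2 -43. ]
dish 1.4
cut 0.8
pot 1.1
```

View pics/wr7.png

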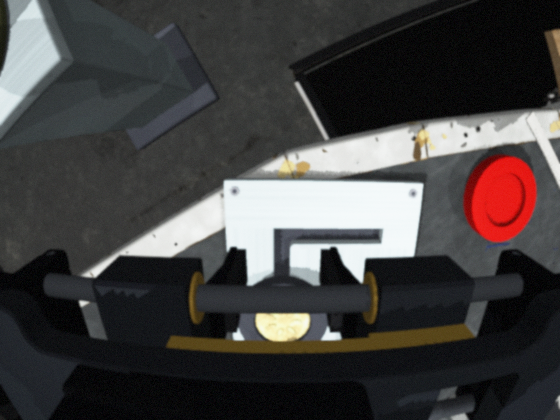

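The wrist view shows the carriage and seated blank at (283,312) at the far end of the slot, with the slot free. The measured carriage position is (45.2, -43) mm against a target of (45, -45), so I hand the job in.

```bash
python3 -c "
from bench import ctrl
print(ctrl.close_job())"
```

```text
the job is handed in; nothing more can be done
None
```

I pushed the carriage to the slot corner and then fully home at the work end, about 2 mm from target by camera; the blank is in its recess, dish, cutters and pot look unmoved, the robot is clear, and the job is handed in (no verdict was returned).

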